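Find the stamped parts crate and push it over the dispatch line

TASK

Using only the fingertips, tip both upright dark grey parts crates over onto their sides to see which one is stamped underneath, before either goes to dispatch; then push the stamped one, still on its side, along the bench towards the robot until all of it is just past the black tape line, no more than about 3 cm beyond the tape. Never grip a crate, press it hard or pick it up; leave the unstamped one lying on the far side of the line, and leave everything else on the bench where it stands.

Things in the scene. Friction and masses are not known exactly. Their poses are not given: they have to be found in the camera images.
- crate_a: empty deep dark grey plastic parts crate, the stamped one; the two look alike, and either may stand left or right. 50 mm deep (its x) x 96 wide (y) x 90 high (z), open on top, walls 3 mm, 0.1 to 0.18 kg, loose. Starts upright, blank card holder (-x) roughly towards the robot. Origin: centre of its underside; z points to the mouth.
- crate_b: empty deep dark grey plastic parts crate, the one without a stamp; the two look alike, and either may stand left or right. 50 mm deep (its x) x 96 wide (y) x 90 high (z), open on top, walls 3 mm, 0.1 to 0.18 kg, loose. Starts upright, blank card holder (-x) roughly towards the robot. Origin: centre of its underside; z points to the mouth.
- stamp (a point): centre of the stamp, a white inked roundel 42 mm across with a dark tick in it, in the middle of the underside of one of the two crates; the other crate's underside is bare dark plastic
- crate_a_mid (a point): centre of crate_a's outline, 45 mm from its underside along its z; axes as crate_a. Pushed high on a wide side a crate topples rather than slides, falls by itself past about 30 degrees of lean, then lies 50 mm high
- crate_b_mid (a point): centre of crate_b's outline, 45 mm from its underside along its z; axes as crate_b
- crate_a_mouth (a point): centre of crate_a's open mouth, 90 mm from its underside along its z
- line: the dispatch line: a strip of black tape flat on the white bench, 24 mm wide (its x) and 740 mm long (its y), running left to right between the robot and the crates. Origin: its centre; x points roughly away from the robot, so the dispatch side has x below 0. It has no thickness to catch on.
- solder_spool: bystander: a small spool of solder with black flanges standing on its flange, 42 mm across and 38 mm high, between the crates. Origin: centre of its underside.
- rocker_switch: bystander: a black rocker switch, 30 x 22 x 26 mm, between the lanes in front of the crates. Origin: centre of its underside.
- screw_jar: bystander: a small lidded glass jar, 46 mm across and 55 mm high, on the left. Origin: centre of its underside.
- screwdriver: bystander: a screwdriver lying flat, 170 mm long, on the right. Origin: the middle of the tool, axis along its length.
- converter_board: bystander: a small circuit board with components, 45 x 23 x 14 mm, on the left. Origin: centre of its underside.
- tip_cleaner: bystander: a round black soldering-tip cleaner with brass wool on top, 66 mm across and about 53 mm high, on the right. Origin: centre of its underside.
Things that resemble listed ones, but are neither listed nor needed, are in the scene too. Leave any purple or red look-alike of the crate_b alone.

How it is judged:
By the outcome, as a careful person would: the job done as asked, in the order asked, and still so for the second after the job is handed in, with the robot touching nothing.
It also fails if it takes over 54 s, if anything falls off the work surface, if the arm or the gripper's body presses on something with over 40 N, if the wrist force passes 120 N, or if a joint passes its speed limit or range.

ROBOT

A 6-joint arm with a two-finger parallel gripper is mounted at the origin on the work surface. World frame = base frame: x ahead of the robot, y to its left, z up, the work surface at z = 0. Lengths are in mm, angles in rad, forces in N, time in s.
With the tool pointing down it reaches from about 300 to 775 mm from the base axis. Payload 14.6 kg.
Tool frame: the origin (TCP) lies midway between the tips of the shut fingers; the grasp point (between the pads) lies 19 mm behind it; z points along the fingers, y is the direction in which the jaws open and shut (so a half turn about z gives the same grasp; the last joint's range is limited). The gripper opens to 94 mm and grips with 3 to 60 N. Pads are 16 mm wide; open, the fingers measure 119 mm over their backs; the gripper's body (75 mm by 177 mm) begins 78 mm behind the grasp point.
Start: joints at [-1.397, 0.3, 1.521, -0, 1.321, -0.067], TCP at [131.157, -534.123, 205.446] pointing down, gripper open.
Joint ranges: [-3.03, 3.03], [-0.79, 2.21], [0.23, 2.52], [-1.04, 4.18], [0, 3.07], [-2.55, 2.55]. Speed limits (rad/s): [2.22, 2.22, 2.57, 3.14, 3.14, 3.14].

INTERFACE

Orientations are given as [roll, pitch, yaw] about the fixed x, y, z axes, in that order (R = Rz(yaw) Ry(pitch) Rx(roll)).
In Python, from cell import manip gives the robot as it stands.
- The arm moves only by the tool play_rows, never from a script. Its argument "commands" is a list of rows, each an object of numbers: "x", "y", "z": the shift along the tool's x, y, z in m; "wx", "wy", "wz": the turn, a rotation vector about the tool's x, y, z in degrees; "grip": the opening, from 0 (shut) to 1 (fully open). In form: [{"x": .., "y": .., "z": .., "wx": .., "wy": .., "wz": .., "grip": ..}, ...]. A call has 1 to 20 rows; each row shifts and turns the commanded pose from where the row before left it, along the tool's axes as they then stand; what a row does not reach is not made up. A row lasts 1/8 s, in which the tool goes at most 62.5 mm and 10.7 degrees, less where a joint would pass 70% of its speed; a pose out of reach is approached as far as the arm can. A call is refused whole if a number of a shift passes 0.0625 or a number of a turn 10.7, either way. A call with a gripper value outside its range is refused whole. The fingers move at their own pace and stop on an object; "squeeze" is the grip in N (left out, the last holds). Time passes only in rows, so rows that do not move let the fingers close. It gives the time, the measured TCP pose, the force and the opening at its end, in the units of the state.
- manip.read_state(): the state, without advancing time (a new reading comes with each control period).
- manip.camera(name): name is "scene" or "top" or "wrist"; returns (picture, depth): 384x512x3 uint8, red, green, blue; 384x512 float32, mm along the optical axis (not along the pixel's ray), 0 where there is no reading.
- manip.camera_info(name): a dict with "intrinsics" (3x3 intrinsics, pixels), "camera_from_world" (4x4, takes a point from world to camera coordinates); the wrist camera has in their place "tool_from_camera" (4x4, takes a point from camera to tool coordinates, whose origin is the TCP and whose axes are the flange's). Camera axes: x right, y up, looking along -z (the intrinsics and any distortion apply to the point x, -y, -z); pixel columns grow to the right and rows downward; lengths in mm; the calibration is good to about 2 mm. The wrist camera is an equidistant fisheye: a pixel r from the principal point sees the ray r / f radians off the axis. A picture is of the moment at which its call begins: read the wrist's pose just before it. camera_info takes no time and is no camera call.
- manip.sign_off(): hands the job in, once; it reports no verdict.
The state is a dict: "clock": time; "joints": joint angles; "qd": joint speeds; "effort": joint torques, N m; "eef_pos": TCP position; "eef_rot": TCP orientation; "wrist_force": force on the tool from outside, world axes, zero at the start; "moment": the same for the moment, N m; "finger_gap": finger opening in mm.
Only numpy, scipy, OpenCV 4.12 (cv2) and the standard library are available. Lean on these libraries where they do the work, as an engineer would, in place of code of your own. Each camera call takes 0.05 s, during which the arm holds its last target.

## Working session

There is one attempt and no reset: what is moved stays moved. The work goes in short steps, Python scripts to look and compute and a tool call to move; the robot and the scene stay as the last step left them, time stands still between calls to the robot, and variables do not carry over. Pictures are saved under pics/ and viewed, and the job is handed in when it is done.

Besides the shell and the picture viewer there is one more tool, called after "Emit:" as name(argument=value, ...), one argument or row to a line, values as JSON. play_rows: Moves the arm, as the interface text tells. Its arguments: {"type":"object","properties":{"commands":{"type":"array"},"squeeze":{"type":"number"}},"required":["commands"]}

```bash
ls; mkdir -p pics; cat > h.py <<'E'
import numpy as np, cv2
from cell import manip
def shot(name,fn):
    p,d=manip.camera(name); cv2.imwrite(f'pics/{fn}.png',cv2.cvtColor(p,cv2.COLOR_RGB2BGR)); np.save(f'pics/{fn}.npy',d); return p,d
def world(name,d):
    i=manip.camera_info(name);K=np.array(i['intrinsics']);T=np.linalg.inv(np.array(i['camera_from_world']))
    v,u=np.mgrid[:384,:512]
    dist=i.get('distortion')
    x=(u-K[0,2])/K[0,0]*d;y=(v-K[1,2])/K[1,1]*d
    P=np.stack([x,-y,-d,np.ones_like(d)],-1)
    return (P@T.T)[...,:3]
E
python3 - <<'E'
from h import *
for n in ['scene','top']:
    print({k:(np.array(v).round(3).tolist() if not isinstance(v,str) else v) for k,v in manip.camera_info(n).items()})
    shot(n,n+'0')
print({k:(np.array(v).round(3).tolist() if not isinstance(v,str) else v) for k,v in manip.camera_info('wrist').items()})
print(manip.read_state())
E
```

```text
pics
{'intrinsics': [[359.605, 0.0, 253.651], [0.0, 359.605, 193.41], [0.0, 0.0, 1.0]], 'camera_from_world': [[-0.351, 0.936, 0.013, 239.972], [-0.678, -0.263, 0.687, 337.599], [0.646, 0.232, 0.727, -1450.468], [0.0, 0.0, 0.0, 1.0]]}
{'intrinsics': [[453.858, 0.0, 263.24], [0.0, 453.858, 188.947], [0.0, 0.0, 1.0]], 'camera_from_world': [[0.01, -1.0, -0.006, 1.871], [0.984, 0.008, 0.177, -613.356], [-0.177, -0.008, 0.984, -1363.5], [0.0, 0.0, 0.0, 1.0]]}
{'intrinsics': [[297.319, 0.0, 257.122], [0.0, 297.319, 195.728], [0.0, 0.0, 1.0]], 'tool_from_camera': [[-0.0, 0.967, 0.254, 74.614], [1.0, 0.0, 0.001, -0.89], [0.001, 0.254, -0.967, -179.048], [0.0, 0.0, 0.0, 1.0]]}
{'clock': 0.1, 'joints': array([-1.39661272e+00,  3.00394943e-01,  1.52149703e+00, -2.85476944e-05,
        1.32069728e+00, -6.65929031e-02]), 'qd': array([ 0.00255612,  0.00033804, -0.00022248, -0.00037872, -0.00026299,
       -0.00198519]), 'effort': array([ 2.63759590e-03, -5.32641613e+01, -3.53283370e+01,  7.09638395e-02,
        2.33966054e-02, -5.38238783e-05]), 'eef_pos': array([ 131.10558517, -533.91234389,  204.96366048]), 'eef_rot': array([-3.14059643e+00, -3.87258324e-05,  2.40783569e-01]), 'wrist_force': array([-0.62526307, -1.02778528, -0.23535353]), 'moment': array([-0.0120327 ,  0.01302409, -0.02476606]), 'finger_gap': 93.69735941939413}
```

View pics/scene0.png

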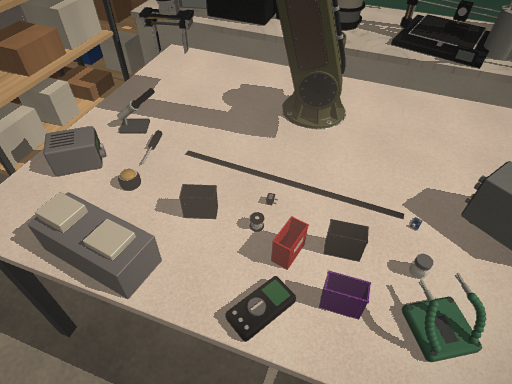

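View pics/top0.png

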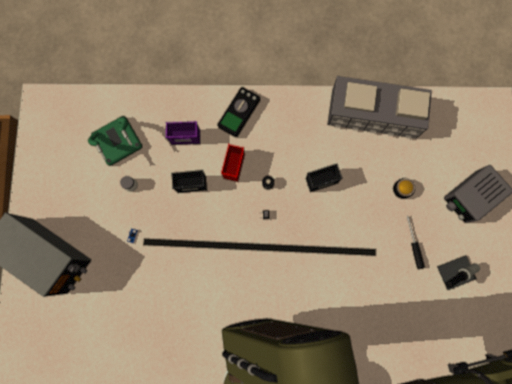

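```bash
cat >> h.py <<'E'
def blobs(fn='top0',lo=12,hi=130,cam='top'):
    d=np.load(f'pics/{fn}.npy');p=cv2.cvtColor(cv2.imread(f'pics/{fn}.png'),cv2.COLOR_BGR2RGB)
    W=world(cam,d);m=((W[...,2]>lo)&(W[...,2]<hi)&(d>0)).astype(np.uint8)
    n,l,s,c=cv2.connectedComponentsWithStats(m)
    for k in range(1,n):
        if s[k,4]<25: continue
        q=W[l==k];r=cv2.minAreaRect(q[:,:2].astype(np.float32))
        print('px',c[k].round(),'n',s[k,4],'ctr',np.round(r[0]),'size',np.round(r[1]),'ang',round(r[2],1),'zmax',q[:,2].max().round(),'rgb',p[l==k].mean(0).round(),'x',q[:,0].min().round(),q[:,0].max().round(),'y',q[:,1].min().round(),q[:,1].max().round())
    return W,p
E
python3 - <<'E'
from h import *
W,p=blobs()
# line
m=(p.max(-1)<50)&(abs(W[...,2])<8)&(W[...,0]>300)
n,l,s,c=cv2.connectedComponentsWithStats(m.astype(np.uint8))
for k in range(1,n):
    if s[k,4]>100: q=W[l==k];print('dark',c[k].round(),s[k],cv2.minAreaRect(q[:,:2].astype(np.float32)),q.mean(0),np.polyfit(q[:,1],q[:,0],1))
cv2.imwrite('pics/top0z.png',cv2.resize(cv2.imread('pics/top0.png')[110:270,110:420],None,fx=2.5,fy=2.5,interpolation=cv2.INTER_CUBIC))
E
```

```text
px [374. 109.] n 3845 ctr [ 879. -358.] size [301. 144.] ang 80.7 zmax 130.0 rgb [97. 87. 77.] x 792.0 970.0 y -513.0 -201.0
px [239. 111.] n 1156 ctr [880.  91.] size [ 80. 161.] ang 59.5 zmax 54.0 rgb [42. 48. 36.] x 794.0 964.0 y 21.0 160.0
px [115. 140.] n 1608 ctr [775. 488.] size [140. 138.] ang 31.1 zmax 126.0 rgb [50. 76. 52.] x 693.0 863.0 y 405.0 572.0
px [183. 132.] n 604 ctr [797. 265.] size [57. 97.] ang 2.5 zmax 99.0 rgb [57. 28. 56.] x 766.0 823.0 y 216.0 314.0
px [233. 161.] n 411 ctr [698. 104.] size [52. 99.] ang 77.4 zmax 99.0 rgb [100.  23.  17.] x 646.0 750.0 y 68.0 138.0
px [324. 176.] n 443 ctr [ 652. -181.] size [54. 99.] ang 19.1 zmax 97.0 rgb [40. 37. 33.] x 614.0 691.0 y -235.0 -126.0
px [478. 194.] n 2327 ctr [ 599. -651.] size [112. 167.] ang 38.8 zmax 111.0 rgb [78. 72. 66.] x 518.0 689.0 y -741.0 -566.0
px [188. 180.] n 494 ctr [637. 239.] size [54. 99.] ang 6.2 zmax 98.0 rgb [37. 34. 29.] x 607.0 669.0 y 187.0 290.0
px [129. 183.] n 212 ctr [632. 436.] size [42. 44.] ang 28.2 zmax 63.0 rgb [96. 88. 78.] x 612.0 655.0 y 414.0 459.0
px [268. 181.] n 132 
[... 651 characters left out ...]
 rgb [65. 61. 53.] x 333.0 416.0 y -654.0 -546.0
dark [323. 178.] [311 170  25  16 216] ((662.2205810546875, -185.235107421875), (31.08185386657715, 77.01356506347656), 18.732383728027344) [ 661.98232104 -185.49359716    2.67932508] [-2.79309068e-01  6.10172277e+02]
dark [190. 181.] [178 176  25  11 194] ((647.1868286132812, 246.54661560058594), (27.59481430053711, 79.51145935058594), 6.615767478942871) [647.40161823 246.0373448    2.85430668] [-1.03830298e-01  6.72947749e+02]
dark [260. 247.] [ 144  240  231   15 1104] ((436.9684753417969, 20.393768310546875), (733.0563354492188, 15.941096305847168), 87.92723083496094) [436.67768135  16.8239956    0.51537635] [3.59062969e-02 4.36073594e+02]
```

View pics/top0z.png

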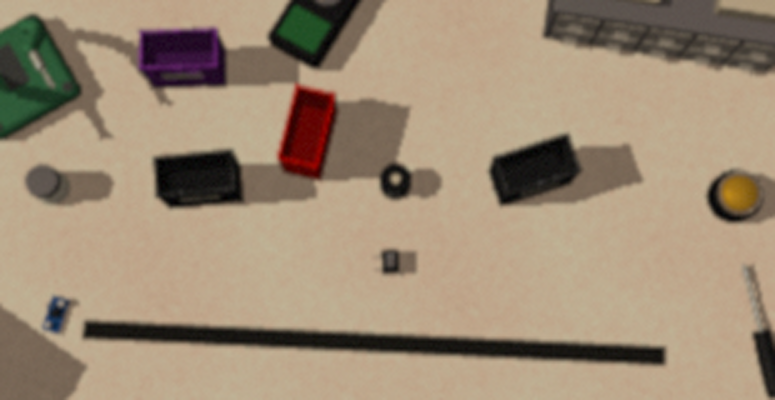

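```bash
cat >> h.py <<'E'
def plan(tx,ty,tz,tyaw,step=40,pose=None):
    s=manip.read_state();p=s['eef_pos'];yaw=s['eef_rot'][2]
    d=np.array([tx,ty,tz])-p
    c,sn=np.cos(yaw),np.sin(yaw)
    t=[c*d[0]+sn*d[1], sn*d[0]-c*d[1], -d[2]]
    n=int(np.ceil(np.linalg.norm(d)/step)) or 1
    print('t',s['clock'],'pose',p.round(1),np.degrees(s['eef_rot']).round(2),'F',s['wrist_force'].round(1),'gap',round(s['finger_gap'],1))
    print('tool shift mm',np.round(t,1),'wz total',round(-(tyaw-np.degrees(yaw)),2),'n',n,'per row',np.round(np.array(t)/n,1))
E
python3 - <<'E'
from h import *
d=np.load('pics/top0.npy');W=world('top',d)
psu=W[80:135,332:430]; print('psu zmax',np.percentile(psu[...,2],[50,90,99]))
for (u,v) in [(290,185),(215,210),(150,190),(330,215)]: print(W[v-3:v+4,u-3:u+4].reshape(-1,3).mean(0).round(1))
for c in [(311,345,165,190),(172,207,170,193)]:
    q=W[c[2]:c[3],c[0]:c[1]].reshape(-1,3); q=q[(q[:,2]>80)]; print(np.percentile(q[:,2],[10,50,90]).round(1),cv2.minAreaRect(q[:,:2].astype(np.float32)))
plan(709,-162,205,18.5)
E
```

```text
psu zmax [109.94148043 138.44603354 144.49348319]
[ 6.37e+02 -7.90e+01 -3.00e-01]
[5.529e+02 1.627e+02 1.000e-01]
[611.  367.9  30.4]
[ 539.9 -207.1    1. ]
[83.9 89.6 94. ] ((539.4927368164062, -93.02110290527344), (86.16964721679688, 387.441650390625), 50.77382278442383)
[84.2 89.7 94.3] ((535.4002685546875, 120.353515625), (413.55621337890625, 103.63251495361328), 49.71846389770508)
t 0.1 pose [ 131.1 -533.9  205. ] [-179.94   -0.     13.8 ] F [-0.6 -1.  -0.2] gap 93.7
tool shift mm [ 649.9 -223.4   -0. ] wz total -4.7 n 18 per row [ 36.1 -12.4  -0. ]
```

Emit:
play_rows(
  commands=[
    {"x":0.02,"y":-0.007,"grip":0.5},
    {"x":0.036,"y":-0.0124,"grip":0.5},
    {"x":0.036,"y":-0.0124,"grip":0.5},
    {"x":0.036,"y":-0.0124,"grip":0.5},
    {"x":0.036,"y":-0.0124,"grip":0.5},
    {"x":0.036,"y":-0.0124,"grip":0.5},
    {"x":0.036,"y":-0.0124,"grip":0.5},
    {"x":0.036,"y":-0.0124,"grip":0.5},
    {"x":0.036,"y":-0.0124,"grip":0.5},
    {"x":0.036,"y":-0.0124,"grip":0.5},
    {"x":0.036,"y":-0.0124,"grip":0.5},
    {"x":0.036,"y":-0.0124,"grip":0.5},
    {"x":0.036,"y":-0.0124,"grip":0.5},
    {"x":0.036,"y":-0.0124,"grip":0.5},
    {"x":0.036,"y":-0.0124,"grip":0.5},
    {"x":0.036,"y":-0.0124,"grip":0.5},
    {"x":0.036,"y":-0.0124,"grip":0.5},
    {"x":0.036,"y":-0.0124,"grip":0.5},
    {"x":0.018,"y":-0.005,"wz":-4.7,"grip":0.5},
    {"grip":0.5},
  ],
)

```text
$.commands[0]: bad value
```

```bash
python3 - <<'E'
from h import *
plan(709,-162,75,18.5)
shot('wrist','w1')
shot('top','top1')
E
```

```text
t 0.1 pose [ 131.1 -533.9  205. ] [-179.94   -0.     13.8 ] F [-0.6 -1.  -0.2] gap 93.7
tool shift mm [ 649.9 -223.4  130. ] wz total -4.7 n 18 per row [ 36.1 -12.4   7.2]
```

View pics/w1.png

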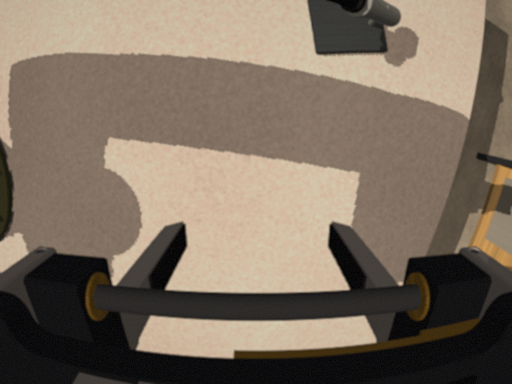

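View pics/top1.png

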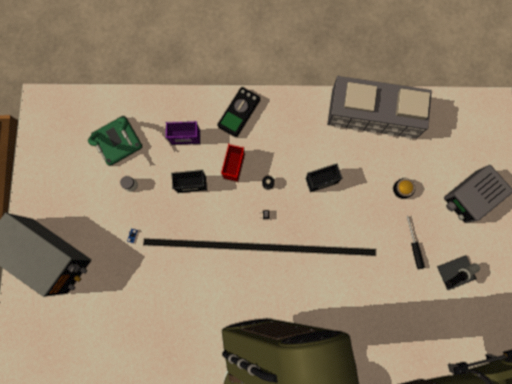

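The first call was refused, so the arm hasn't moved. I'll give every key in each row.

Emit:
play_rows(
  commands=[
    {"x":0.02,"y":-0.007,"z":0,"wx":0,"wy":0,"wz":0,"grip":0.5},
    {"x":0.036,"y":-0.0124,"z":0,"wx":0,"wy":0,"wz":0,"grip":0.5},
    {"x":0.036,"y":-0.0124,"z":0,"wx":0,"wy":0,"wz":0,"grip":0.5},
    {"x":0.036,"y":-0.0124,"z":0,"wx":0,"wy":0,"wz":0,"grip":0.5},
    {"x":0.036,"y":-0.0124,"z":0,"wx":0,"wy":0,"wz":0,"grip":0.5},
    {"x":0.036,"y":-0.0124,"z":0,"wx":0,"wy":0,"wz":0,"grip":0.5},
    {"x":0.036,"y":-0.0124,"z":0,"wx":0,"wy":0,"wz":0,"grip":0.5},
    {"x":0.036,"y":-0.0124,"z":0,"wx":0,"wy":0,"wz":0,"grip":0.5},
    {"x":0.036,"y":-0.0124,"z":0,"wx":0,"wy":0,"wz":0,"grip":0.5},
    {"x":0.036,"y":-0.0124,"z":0,"wx":0,"wy":0,"wz":0,"grip":0.5},
    {"x":0.036,"y":-0.0124,"z":0,"wx":0,"wy":0,"wz":0,"grip":0.5},
    {"x":0.036,"y":-0.0124,"z":0,"wx":0,"wy":0,"wz":0,"grip":0.5},
    {"x":0.036,"y":-0.0124,"z":0,"wx":0,"wy":0,"wz":0,"grip":0.5},
    {"x":0.036,"y":-0.0124,"z":0,"wx":0,"wy":0,"wz":0,"grip":0.5},
    {"x":0.036,"y":-0.0124,"z":0,"wx":0,"wy":0,"wz":0,"grip":0.5},
    {"x":0.036,"y":-0.0124,"z":0,"wx":0,"wy":0,"wz":0,"grip":0.5},
    {"x":0.036,"y":-0.0124,"z":0,"wx":0,"wy":0,"wz":0,"grip":0.5},
    {"x":0.036,"y":-0.0124,"z":0,"wx":0,"wy":0,"wz":0,"grip":0.5},
    {"x":0.018,"y":-0.005,"z":0,"wx":0,"wy":0,"wz":-4.7,"grip":0.5},
    {"x":0,"y":0,"z":0,"wx":0,"wy":0,"wz":0,"grip":0.5},
  ],
)

```text
clock: 2.7
eef_pos: [709.7, -160.7, 204.6]
eef_rot: [-3.141, 0.001, 0.324]
wrist_force: [-0.8, -0.9, 0.4]
finger_gap: 47.1
```

```bash
python3 - <<'E'
from h import *
plan(709,-162,75,18.5)
shot('wrist','w2')
shot('top','top2')
E
```

```text
t 2.7 pose [ 709.7 -160.7  204.6] [-1.7996e+02  4.0000e-02  1.8590e+01] F [-0.8 -0.9  0.4] gap 47.1
tool shift mm [ -1.1   1.  129.6] wz total 0.09 n 4 per row [-0.3  0.3 32.4]
```

View pics/w2.png

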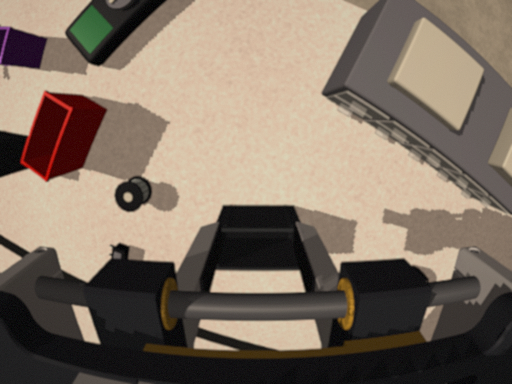

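View pics/top2.png

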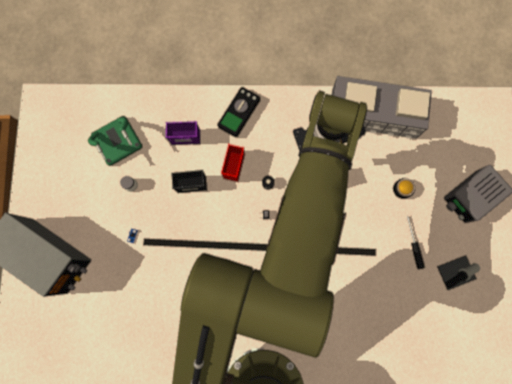

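Emit:
play_rows(
  commands=[
    {"x":0,"y":0,"z":0.026,"wx":0,"wy":0,"wz":0,"grip":0.5},
    {"x":0,"y":0,"z":0.032,"wx":0,"wy":0,"wz":0,"grip":0.5},
    {"x":0,"y":0,"z":0.032,"wx":0,"wy":0,"wz":0,"grip":0.5},
    {"x":0,"y":0,"z":0.026,"wx":0,"wy":0,"wz":0,"grip":0.5},
    {"x":0,"y":0,"z":0.014,"wx":0,"wy":0,"wz":0,"grip":0.5},
    {"x":-0.006,"y":0,"z":0,"wx":0,"wy":0,"wz":0,"grip":0.5},
    {"x":-0.006,"y":0,"z":0,"wx":0,"wy":0,"wz":0,"grip":0.5},
    {"x":-0.006,"y":0,"z":0,"wx":0,"wy":0,"wz":0,"grip":0.5},
    {"x":-0.006,"y":0,"z":0,"wx":0,"wy":0,"wz":0,"grip":0.5},
    {"x":-0.006,"y":0,"z":0,"wx":0,"wy":0,"wz":0,"grip":0.5},
    {"x":-0.006,"y":0,"z":0,"wx":0,"wy":0,"wz":0,"grip":0.5},
  ],
)

```text
clock: 4.18
eef_pos: [674.9, -174.3, 75.7]
eef_rot: [3.141, -0.0, 0.323]
wrist_force: [-0.1, 0.3, 1.7]
finger_gap: 46.8
```

```bash
python3 - <<'E'
from h import *
plan(709,-162,75,18.5)
shot('wrist','w3')
shot('scene','s3')
E
```

```text
t 4.175 pose [ 674.9 -174.3   75.7] [ 1.7999e+02 -3.0000e-02  1.8500e+01] F [-0.1  0.3  1.7] gap 46.8
tool shift mm [36.2 -0.8  0.7] wz total -0.0 n 1 per row [36.2 -0.8  0.7]
```

View pics/w3.png

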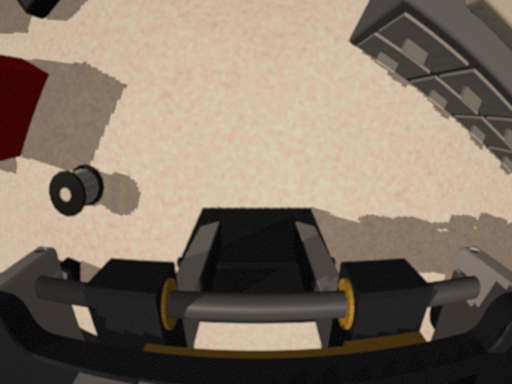

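View pics/s3.png

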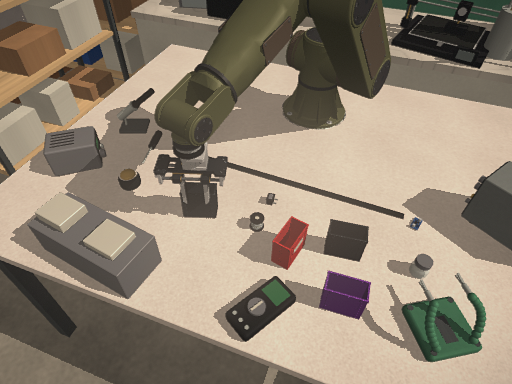

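The fingertips have reached the back of the right crate and the spool is clear. I'll keep tipping gently.

Emit:
play_rows(
  commands=[
    {"x":-0.006,"y":0,"z":0,"wx":0,"wy":0,"wz":0,"grip":0.5},
    {"x":-0.006,"y":0,"z":0,"wx":0,"wy":0,"wz":0,"grip":0.5},
    {"x":-0.006,"y":0,"z":0,"wx":0,"wy":0,"wz":0,"grip":0.5},
    {"x":-0.006,"y":0,"z":0,"wx":0,"wy":0,"wz":0,"grip":0.5},
  ],
)

```text
clock: 4.78
eef_pos: [651.9, -181.9, 75.5]
eef_rot: [-3.142, 0.0, 0.323]
wrist_force: [-0.4, 0.3, 1.1]
finger_gap: 46.8
```

```bash
python3 - <<'E'
from h import *
plan(709,-162,75,18.5)
shot('wrist','w4')
p,d=shot('scene','s4')
cv2.imwrite('pics/s4z.png',cv2.resize(cv2.imread('pics/s4.png')[130:240,120:280],None,fx=4,fy=4))
E
```

```text
t 4.775 pose [ 651.9 -181.9   75.5] [-180.      0.     18.49] F [-0.4  0.3  1.1] gap 46.8
tool shift mm [60.4 -0.8  0.5] wz total -0.01 n 2 per row [30.2 -0.4  0.2]
```

View pics/s4z.png

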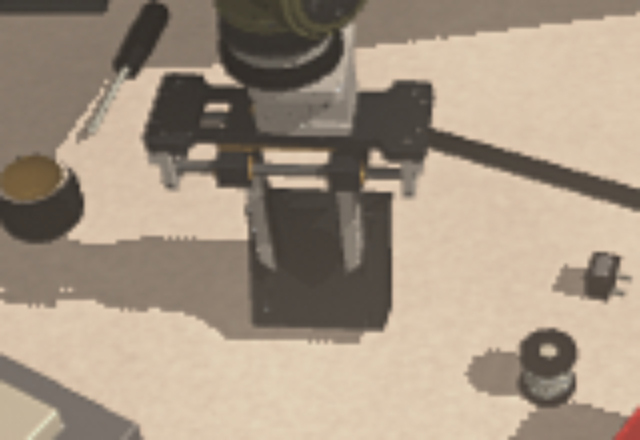

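View pics/w4.png

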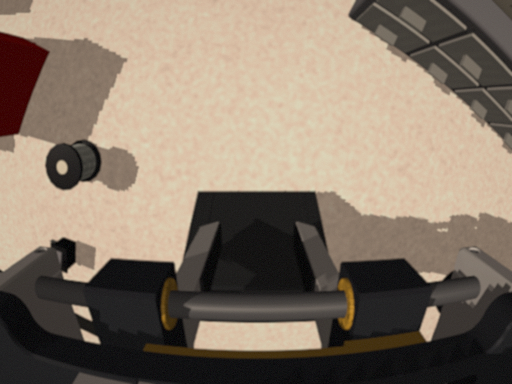

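Emit:
play_rows(
  commands=[
    {"x":-0.006,"y":0,"z":0,"wx":0,"wy":0,"wz":0,"grip":0.5},
    {"x":-0.006,"y":0,"z":0,"wx":0,"wy":0,"wz":0,"grip":0.5},
    {"x":-0.006,"y":0,"z":0,"wx":0,"wy":0,"wz":0,"grip":0.5},
    {"x":0,"y":0,"z":0,"wx":0,"wy":0,"wz":0,"grip":0.5},
    {"x":0,"y":0,"z":0,"wx":0,"wy":0,"wz":0,"grip":0.5},
  ],
)

```text
clock: 5.5
eef_pos: [635.4, -187.5, 75.5]
eef_rot: [3.141, -0.0, 0.323]
wrist_force: [0.4, 0.0, -0.9]
finger_gap: 47.0
```

```bash
python3 - <<'E'
from h import *
plan(709,-162,75,18.5)
shot('wrist','w5')
p,d=shot('scene','s5')
cv2.imwrite('pics/s5z.png',cv2.resize(cv2.imread('pics/s5.png')[130:240,120:280],None,fx=4,fy=4))
E
```

```text
t 5.5 pose [ 635.4 -187.5   75.5] [ 1.7999e+02 -1.0000e-02  1.8490e+01] F [ 0.4  0.  -0.9] gap 47.0
tool shift mm [77.9 -0.8  0.5] wz total -0.01 n 2 per row [38.9 -0.4  0.3]
```

View pics/s5z.png

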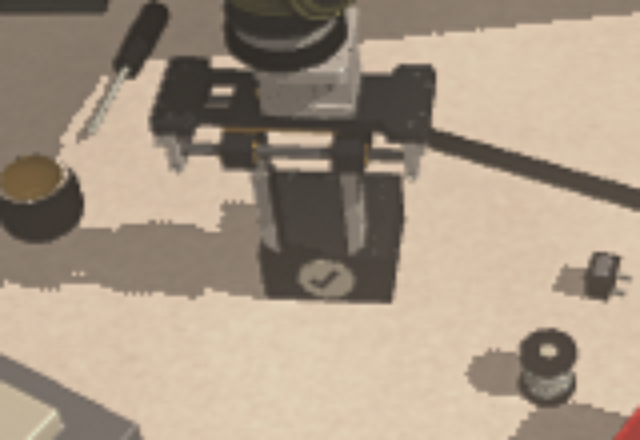

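View pics/w5.png

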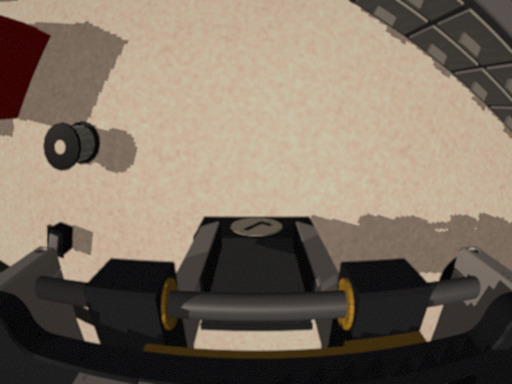

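Crate on the right is stamped (white roundel with tick on its underside). Now over to the left crate.

Emit:
play_rows(
  commands=[
    {"x":0,"y":0,"z":-0.03,"wx":0,"wy":0,"wz":0,"grip":0.5},
    {"x":0,"y":0,"z":-0.035,"wx":0,"wy":0,"wz":0,"grip":0.5},
    {"x":0,"y":0,"z":-0.03,"wx":0,"wy":0,"wz":6,"grip":0.5},
    {"x":0,"y":0,"z":-0.01,"wx":0,"wy":0,"wz":6.1,"grip":0.5},
    {"x":0,"y":0,"z":0,"wx":0,"wy":0,"wz":0,"grip":0.5},
  ],
)

```text
clock: 6.22
eef_pos: [635.6, -187.5, 181.1]
eef_rot: [3.141, -0.001, 0.112]
wrist_force: [-0.3, -0.0, 0.2]
finger_gap: 46.9
```

```bash
python3 - <<'E'
from h import *
plan(694,245,180,6.4)
E
```

```text
t 6.225 pose [ 635.6 -187.5  181.1] [ 1.7997e+02 -7.0000e-02  6.4400e+00] F [-0.3 -0.   0.2] gap 46.9
tool shift mm [ 106.5 -423.2    1.1] wz total 0.04 n 11 per row [  9.7 -38.5   0.1]
```

Emit:
play_rows(
  commands=[
    {"x":0.006,"y":-0.02,"z":0,"wx":0,"wy":0,"wz":0,"grip":0.5},
    {"x":0.0095,"y":-0.038,"z":0,"wx":0,"wy":0,"wz":0,"grip":0.5},
    {"x":0.0095,"y":-0.038,"z":0,"wx":0,"wy":0,"wz":0,"grip":0.5},
    {"x":0.0095,"y":-0.038,"z":0,"wx":0,"wy":0,"wz":0,"grip":0.5},
    {"x":0.0095,"y":-0.038,"z":0,"wx":0,"wy":0,"wz":0,"grip":0.5},
    {"x":0.0095,"y":-0.038,"z":0,"wx":0,"wy":0,"wz":0,"grip":0.5},
    {"x":0.0095,"y":-0.038,"z":0,"wx":0,"wy":0,"wz":0,"grip":0.5},
    {"x":0.0095,"y":-0.038,"z":0,"wx":0,"wy":0,"wz":0,"grip":0.5},
    {"x":0.0095,"y":-0.038,"z":0,"wx":0,"wy":0,"wz":0,"grip":0.5},
    {"x":0.0095,"y":-0.038,"z":0,"wx":0,"wy":0,"wz":0,"grip":0.5},
    {"x":0.0095,"y":-0.038,"z":0,"wx":0,"wy":0,"wz":0,"grip":0.5},
    {"x":0.0055,"y":-0.023,"z":0,"wx":0,"wy":0,"wz":0,"grip":0.5},
    {"x":0,"y":0,"z":0,"wx":0,"wy":0,"wz":0,"grip":0.5},
  ],
)

```text
clock: 7.85
eef_pos: [693.0, 247.4, 179.0]
eef_rot: [3.142, 0.002, 0.116]
wrist_force: [0.2, -0.4, 0.6]
finger_gap: 46.9
```

```bash
python3 - <<'E'
from h import *
plan(694,245,76,6.4)
shot('wrist','w6')
shot('scene','s6')
E
```

```text
t 7.85 pose [693.  247.4 179. ] [1.7999e+02 1.0000e-01 6.6500e+00] F [ 0.2 -0.4  0.6] gap 46.9
tool shift mm [  0.7   2.5 103. ] wz total 0.25 n 3 per row [ 0.2  0.8 34.3]
```

View pics/w6.png

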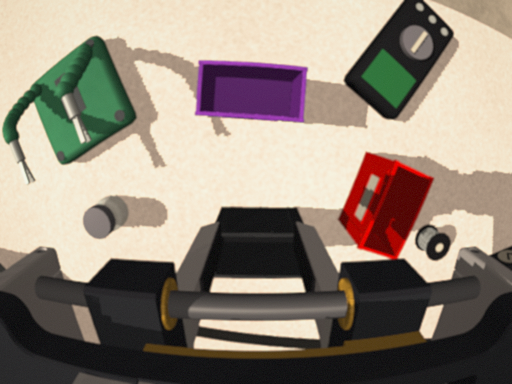

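View pics/s6.png

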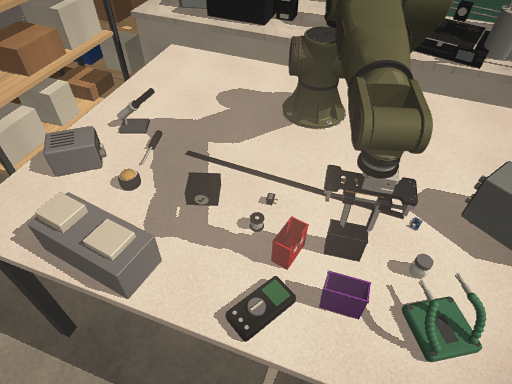

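Lateral alignment is good, the right crate lies with its roundel visible at (201,199) in the scene view, and the red and purple look-alikes are clear. I'll descend and tip the left crate.

Emit:
play_rows(
  commands=[
    {"x":0,"y":0,"z":0.025,"wx":0,"wy":0,"wz":0,"grip":0.5},
    {"x":0,"y":0.0025,"z":0.035,"wx":0,"wy":0,"wz":0,"grip":0.5},
    {"x":0,"y":0,"z":0.03,"wx":0,"wy":0,"wz":0,"grip":0.5},
    {"x":0,"y":0,"z":0.013,"wx":0,"wy":0,"wz":0,"grip":0.5},
    {"x":-0.006,"y":0,"z":0,"wx":0,"wy":0,"wz":0,"grip":0.5},
    {"x":-0.006,"y":0,"z":0,"wx":0,"wy":0,"wz":0,"grip":0.5},
    {"x":-0.006,"y":0,"z":0,"wx":0,"wy":0,"wz":0,"grip":0.5},
    {"x":-0.006,"y":0,"z":0,"wx":0,"wy":0,"wz":0,"grip":0.5},
    {"x":-0.006,"y":0,"z":0,"wx":0,"wy":0,"wz":0,"grip":0.5},
    {"x":-0.006,"y":0,"z":0,"wx":0,"wy":0,"wz":0,"grip":0.5},
    {"x":-0.006,"y":0,"z":0,"wx":0,"wy":0,"wz":0,"grip":0.5},
    {"x":-0.006,"y":0,"z":0,"wx":0,"wy":0,"wz":0,"grip":0.5},
    {"x":-0.006,"y":0,"z":0,"wx":0,"wy":0,"wz":0,"grip":0.5},
    {"x":-0.006,"y":0,"z":0,"wx":0,"wy":0,"wz":0,"grip":0.5},
    {"x":-0.006,"y":0,"z":0,"wx":0,"wy":0,"wz":0,"grip":0.5},
  ],
)

```text
clock: 9.82
eef_pos: [628.3, 234.9, 77.4]
eef_rot: [3.142, 0.0, 0.112]
wrist_force: [-0.2, -0.7, -1.0]
finger_gap: 46.8
```

```bash
python3 - <<'E'
from h import *
plan(694,245,76,6.4)
shot('wrist','w7')
shot('scene','s7')
cv2.imwrite('pics/s7z.png',cv2.resize(cv2.imread('pics/s7.png')[150:300,250:450],None,fx=4,fy=4))
E
```

```text
t 9.825 pose [628.3 234.9  77.4] [1.8e+02 1.0e-02 6.4e+00] F [-0.2 -0.7 -1. ] gap 46.8
tool shift mm [66.5 -2.8  1.4] wz total -0.0 n 2 per row [33.2 -1.4  0.7]
```

View pics/w7.png

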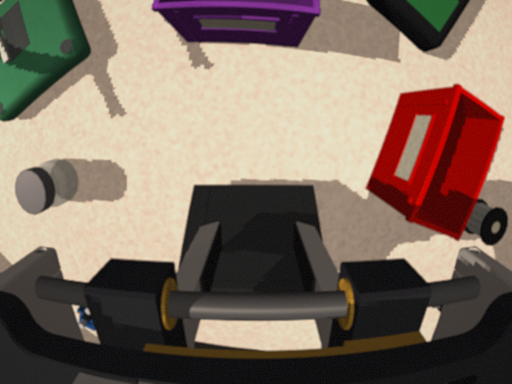

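View pics/s7z.png

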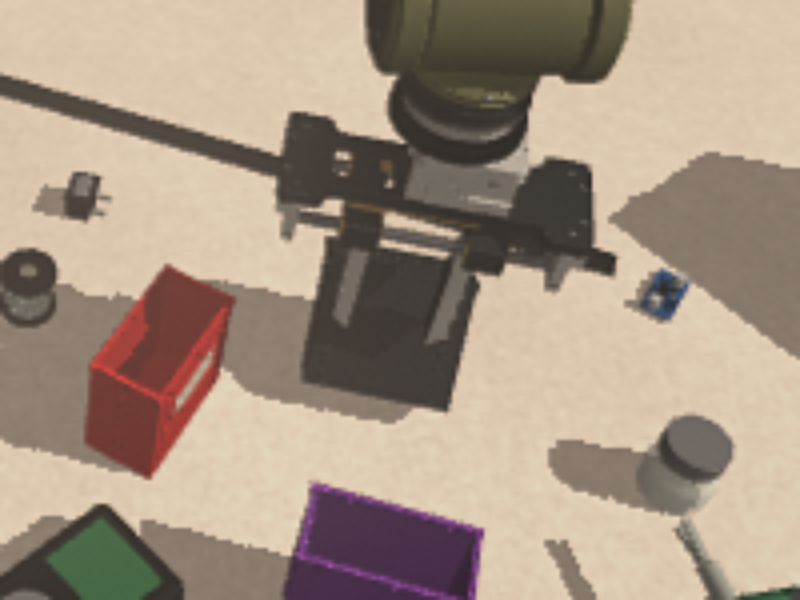

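The left crate is leaning in the fingers; a bit more.

Emit:
play_rows(
  commands=[
    {"x":-0.006,"y":0,"z":0,"wx":0,"wy":0,"wz":0,"grip":0.5},
    {"x":-0.006,"y":0,"z":0,"wx":0,"wy":0,"wz":0,"grip":0.5},
    {"x":0,"y":0,"z":0,"wx":0,"wy":0,"wz":0,"grip":0.5},
    {"x":0,"y":0,"z":0,"wx":0,"wy":0,"wz":0,"grip":0.5},
  ],
)

```text
clock: 10.42
eef_pos: [616.8, 233.6, 77.5]
eef_rot: [-3.142, -0.0, 0.112]
wrist_force: [0.3, 0.3, 0.4]
finger_gap: 47.8
```

```bash
python3 - <<'E'
from h import *
plan(694,245,76,6.4)
shot('wrist','w8')
shot('scene','s8')
cv2.imwrite('pics/s8z.png',cv2.resize(cv2.imread('pics/s8.png')[150:300,250:450],None,fx=4,fy=4))
E
```

```text
t 10.425 pose [616.8 233.6  77.5] [-1.8e+02 -1.0e-02  6.4e+00] F [0.3 0.3 0.4] gap 47.8
tool shift mm [77.9 -2.8  1.5] wz total -0.0 n 2 per row [39.  -1.4  0.8]
```

View pics/s8z.png

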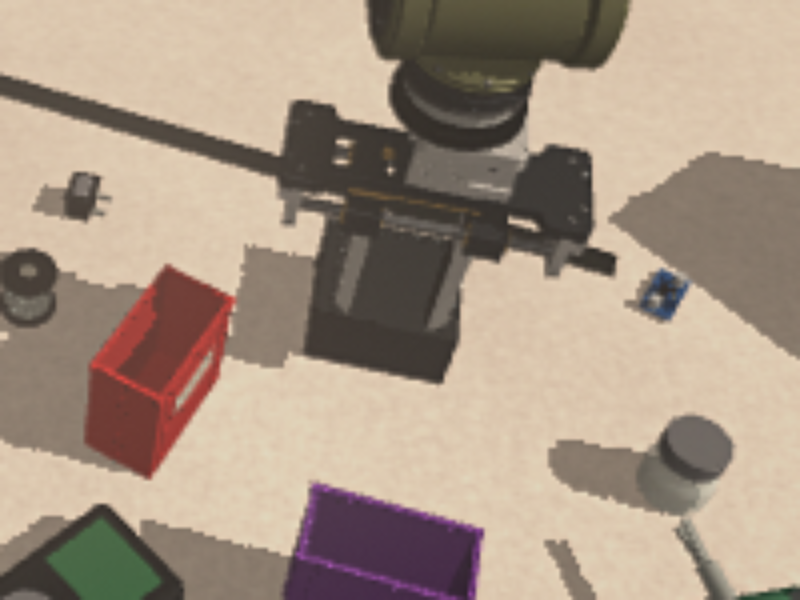

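Left crate is down and its underside is bare. I'll lift clear and measure the right crate from the earlier depth image.

Emit:
play_rows(
  commands=[
    {"x":0,"y":0,"z":-0.03,"wx":0,"wy":0,"wz":0,"grip":0.5},
    {"x":0,"y":0,"z":-0.035,"wx":0,"wy":0,"wz":0,"grip":0.5},
    {"x":0,"y":0,"z":-0.03,"wx":0,"wy":0,"wz":0,"grip":0.5},
    {"x":0,"y":0,"z":-0.01,"wx":0,"wy":0,"wz":0,"grip":0.5},
  ],
)

```text
clock: 11.02
eef_pos: [617.3, 233.7, 184.2]
eef_rot: [-3.141, -0.003, 0.112]
wrist_force: [-0.2, -0.3, -0.4]
finger_gap: 47.0
```

```bash
python3 - <<'E'
from h import *
shot('top','top9')
blobs('top9',12,130)
d=np.load('pics/s6.npy');W=world('scene',d)
m=(W[...,2]>30)&(W[...,2]<75)&(d>0)&(abs(W[...,1]+200)<110)&(abs(W[...,0]-580)<110)
n,l,s,c=cv2.connectedComponentsWithStats(m.astype(np.uint8))
for k in range(1,n):
    if s[k,4]>60:
        q=W[l==k];print('scene',c[k],s[k,4],cv2.minAreaRect(q[:,:2].astype(np.float32)),np.percentile(q[:,2],[5,50,95]))
E
```

```text
px [375. 109.] n 3822 ctr [ 879. -358.] size [301. 142.] ang 81.4 zmax 130.0 rgb [114. 103.  92.] x 792.0 971.0 y -515.0 -201.0
px [239. 111.] n 1149 ctr [879.  91.] size [ 81. 160.] ang 60.0 zmax 50.0 rgb [51. 59. 44.] x 795.0 962.0 y 21.0 162.0
px [114. 140.] n 1533 ctr [776. 488.] size [142. 140.] ang 30.8 zmax 127.0 rgb [62. 92. 64.] x 692.0 861.0 y 410.0 571.0
px [185. 129.] n 456 ctr [796. 265.] size [54. 98.] ang 1.9 zmax 98.0 rgb [70. 36. 69.] x 770.0 825.0 y 215.0 315.0
px [233. 161.] n 416 ctr [699. 104.] size [52. 99.] ang 77.8 zmax 97.0 rgb [115.  29.  23.] x 646.0 750.0 y 68.0 138.0
px [478. 194.] n 2335 ctr [ 599. -651.] size [111. 169.] ang 38.7 zmax 111.0 rgb [94. 86. 79.] x 518.0 689.0 y -741.0 -567.0
px [128. 183.] n 208 ctr [632. 436.] size [43. 44.] ang 26.4 zmax 63.0 rgb [115. 104.  94.] x 611.0 655.0 y 414.0 461.0
px [268. 181.] n 133 ctr [644.  -7.] size [39. 39.] ang 50.2 zmax 47.0 rgb [50. 45. 38.] x 622.0 662.0 y -26.0 12.0
px [403. 188.] n 291 ctr [ 626. -436.] size [65. 55.] ang 20.3 zmax 59.0 rgb [128.  97.  43.] x 595.0 661.0 y -471.0 -407.0
px [330. 199
[... 547 characters left out ...]
 144.] x 493.0 537.0 y -463.0 -450.0
px [418. 254.] n 234 ctr [ 431. -473.] size [115.  26.] ang 11.5 zmax 31.0 rgb [47. 42. 37.] x 375.0 486.0 y -494.0 -457.0
px [466. 270.] n 334 ctr [ 359. -602.] size [ 79. 103.] ang 36.9 zmax 128.0 rgb [77. 73. 64.] x 327.0 410.0 y -652.0 -543.0
px [446. 271.] n 42 ctr [ 364. -559.] size [25. 42.] ang 84.3 zmax 17.0 rgb [65. 63. 57.] x 342.0 385.0 y -573.0 -548.0
px [275. 366.] n 712 ctr [ 87. -47.] size [165.  59.] ang 70.6 zmax 130.0 rgb [54. 50. 31.] x 33.0 129.0 y -117.0 28.0
scene [202.47635934 185.37234043] 846 ((582.5379638671875, -204.39329528808594), (95.52214813232422, 96.86603546142578), 17.51664924621582) [35.55321455 49.57315863 52.2483264 ]
```

View pics/top9.png

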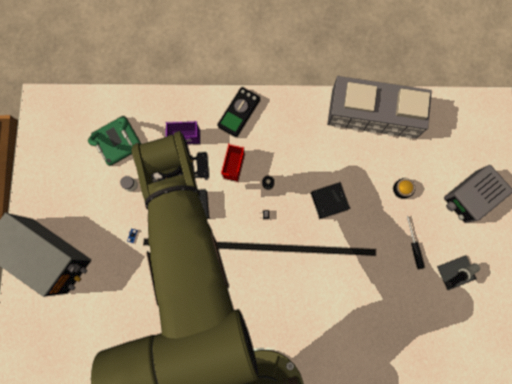

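```bash
python3 - <<'E'
from h import *
plan(667,-176,184,18.5)
E
```

```text
t 11.075 pose [617.3 233.7 184.3] [-1.7997e+02 -1.4000e-01  6.4000e+00] F [ 0.  -0.2  2.4] gap 47.4
tool shift mm [3.700e+00 4.127e+02 3.000e-01] wz total -12.1 n 11 per row [ 0.3 37.5  0. ]
```

Emit:
play_rows(
  commands=[
    {"x":0,"y":0.018,"z":0,"wx":0,"wy":0,"wz":0,"grip":0.5},
    {"x":0,"y":0.038,"z":0,"wx":0,"wy":0,"wz":0,"grip":0.5},
    {"x":0,"y":0.038,"z":0,"wx":0,"wy":0,"wz":0,"grip":0.5},
    {"x":0,"y":0.038,"z":0,"wx":0,"wy":0,"wz":0,"grip":0.5},
    {"x":0,"y":0.038,"z":0,"wx":0,"wy":0,"wz":0,"grip":0.5},
    {"x":0,"y":0.038,"z":0,"wx":0,"wy":0,"wz":0,"grip":0.5},
    {"x":0,"y":0.038,"z":0,"wx":0,"wy":0,"wz":0,"grip":0.5},
    {"x":0,"y":0.038,"z":0,"wx":0,"wy":0,"wz":0,"grip":0.5},
    {"x":0,"y":0.038,"z":0,"wx":0,"wy":0,"wz":0,"grip":0.5},
    {"x":0,"y":0.038,"z":0,"wx":0,"wy":0,"wz":0,"grip":0.5},
    {"x":0,"y":0.038,"z":0,"wx":0,"wy":0,"wz":0,"grip":0.5},
    {"x":0.004,"y":0.016,"z":0,"wx":0,"wy":0,"wz":-6,"grip":0.5},
    {"x":0,"y":0,"z":0,"wx":0,"wy":0,"wz":-6.1,"grip":0.5},
    {"x":0,"y":0,"z":0,"wx":0,"wy":0,"wz":0,"grip":0.5},
  ],
)

```text
clock: 12.82
eef_pos: [666.0, -178.4, 180.8]
eef_rot: [-3.14, 0.002, 0.321]
wrist_force: [0.5, 0.3, -0.0]
finger_gap: 47.1
```

```bash
python3 - <<'E'
from h import *
plan(667,-176,12,18.5)
shot('wrist','w10')
E
```

```text
t 12.825 pose [ 666.  -178.4  180.8] [-1.7992e+02  1.1000e-01  1.8410e+01] F [ 0.5  0.3 -0. ] gap 47.1
tool shift mm [  1.7  -2.  168.8] wz total -0.09 n 5 per row [ 0.3 -0.4 33.8]
```

View pics/w10.png

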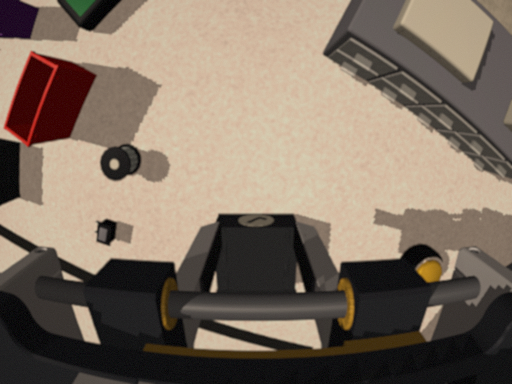

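Aligned behind the stamped crate (roundel at (256,220)). I'll descend beside it to z≈14 mm.

Emit:
play_rows(
  commands=[
    {"x":0.002,"y":-0.001,"z":0.025,"wx":0,"wy":0,"wz":0,"grip":0.5},
    {"x":0,"y":0,"z":0.035,"wx":0,"wy":0,"wz":0,"grip":0.5},
    {"x":0,"y":0,"z":0.035,"wx":0,"wy":0,"wz":0,"grip":0.5},
    {"x":0,"y":0,"z":0.03,"wx":0,"wy":0,"wz":0,"grip":0.5},
    {"x":0,"y":0,"z":0.025,"wx":0,"wy":0,"wz":0,"grip":0.5},
    {"x":0,"y":0,"z":0.014,"wx":0,"wy":0,"wz":0,"grip":0.5},
    {"x":0,"y":0,"z":0,"wx":0,"wy":0,"wz":0,"grip":0.5},
  ],
)

```text
clock: 13.75
eef_pos: [667.9, -175.7, 17.6]
eef_rot: [-3.141, 0.001, 0.322]
wrist_force: [0.2, 0.8, 0.4]
finger_gap: 47.3
```

```bash
python3 - <<'E'
from h import *
plan(667,-176,12,18.5)
shot('scene','s11')
cv2.imwrite('pics/s11z.png',cv2.resize(cv2.imread('pics/s11.png')[130:240,120:280],None,fx=4,fy=4))
E
```

```text
t 13.75 pose [ 667.9 -175.7   17.6] [-1.7995e+02  7.0000e-02  1.8440e+01] F [0.2 0.8 0.4] gap 47.3
tool shift mm [-1.  -0.1  5.6] wz total -0.06 n 1 per row [-1.  -0.1  5.6]
```

View pics/s11z.png

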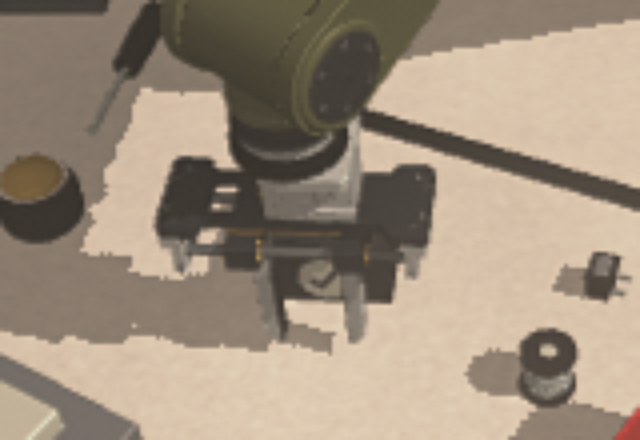

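Emit:
play_rows(
  commands=[
    {"x":-0.008,"y":0,"z":0.002,"wx":0,"wy":0,"wz":0,"grip":0.5},
    {"x":-0.008,"y":0,"z":0,"wx":0,"wy":0,"wz":0,"grip":0.5},
    {"x":-0.006,"y":0,"z":0,"wx":0,"wy":0,"wz":0,"grip":0.5},
    {"x":-0.005,"y":0,"z":0,"wx":0,"wy":0,"wz":0,"grip":0.5},
    {"x":-0.005,"y":0,"z":0,"wx":0,"wy":0,"wz":0,"grip":0.5},
    {"x":-0.006,"y":0,"z":0,"wx":0,"wy":0,"wz":0,"grip":0.5},
    {"x":-0.008,"y":0,"z":0,"wx":0,"wy":0,"wz":1,"grip":0.5},
    {"x":-0.008,"y":0,"z":0,"wx":0,"wy":0,"wz":1,"grip":0.5},
    {"x":-0.008,"y":0,"z":0,"wx":0,"wy":0,"wz":1,"grip":0.5},
    {"x":-0.008,"y":0,"z":0,"wx":0,"wy":0,"wz":1,"grip":0.5},
    {"x":-0.008,"y":0,"z":0,"wx":0,"wy":0,"wz":1,"grip":0.5},
  ],
)

```text
clock: 15.18
eef_pos: [593.5, -199.4, 16.5]
eef_rot: [-3.142, -0.0, 0.234]
wrist_force: [0.6, -0.0, 0.7]
finger_gap: 47.1
```

```bash
python3 - <<'E'
from h import *
plan(412,-220,15,-2)
shot('scene','s12'); shot('wrist','w12')
cv2.imwrite('pics/s12z.png',cv2.resize(cv2.imread('pics/s12.png')[130:240,120:280],None,fx=4,fy=4))
E
```

```text
t 15.175 pose [ 593.5 -199.4   16.5] [-180.     -0.     13.43] F [ 0.6 -0.   0.7] gap 47.1
tool shift mm [-181.4  -22.1    1.5] wz total 15.43 n 5 per row [-36.3  -4.4   0.3]
```

View pics/s12z.png

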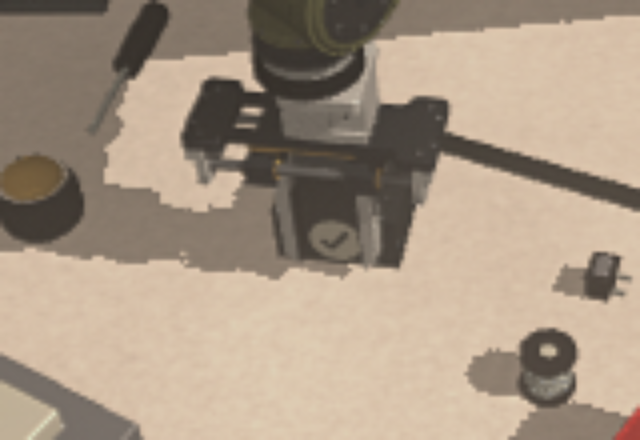

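View pics/w12.png

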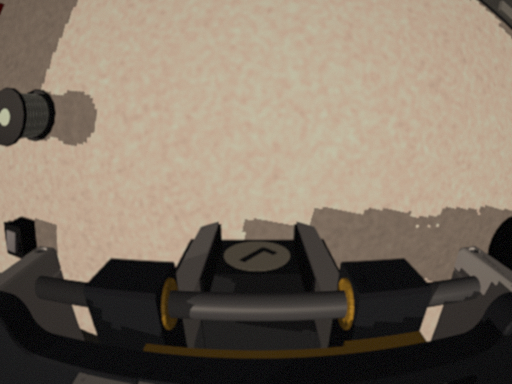

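Emit:
play_rows(
  commands=[
    {"x":-0.008,"y":0,"z":0,"wx":0,"wy":0,"wz":1,"grip":0.5},
    {"x":-0.01,"y":0,"z":0,"wx":0,"wy":0,"wz":1,"grip":0.5},
    {"x":-0.01,"y":0,"z":0,"wx":0,"wy":0,"wz":1,"grip":0.5},
    {"x":-0.01,"y":0,"z":0,"wx":0,"wy":0,"wz":1,"grip":0.5},
    {"x":-0.01,"y":0,"z":0,"wx":0,"wy":0,"wz":1,"grip":0.5},
    {"x":-0.01,"y":0,"z":0,"wx":0,"wy":0,"wz":1,"grip":0.5},
    {"x":-0.01,"y":0,"z":0,"wx":0,"wy":0,"wz":1,"grip":0.5},
    {"x":-0.01,"y":0,"z":0,"wx":0,"wy":0,"wz":1,"grip":0.5},
    {"x":-0.01,"y":0,"z":0,"wx":0,"wy":0,"wz":1,"grip":0.5},
    {"x":-0.01,"y":0,"z":0,"wx":0,"wy":0,"wz":1,"grip":0.5},
    {"x":-0.01,"y":0,"z":0,"wx":0,"wy":0,"wz":1,"grip":0.5},
    {"x":-0.01,"y":0,"z":0,"wx":0,"wy":0,"wz":1,"grip":0.5},
    {"x":-0.01,"y":0,"z":0,"wx":0,"wy":0,"wz":1,"grip":0.5},
    {"x":-0.01,"y":0,"z":0,"wx":0,"wy":0,"wz":1,"grip":0.5},
    {"x":-0.008,"y":0,"z":0,"wx":0,"wy":0,"wz":1,"grip":0.5},
    {"x":-0.004,"y":0,"z":0,"wx":0,"wy":0,"wz":0.4,"grip":0.5},
  ],
)

```text
clock: 17.27
eef_pos: [444.8, -215.6, 16.4]
eef_rot: [-3.141, 0.0, -0.034]
wrist_force: [1.0, -0.2, -0.2]
finger_gap: 47.1
```

```bash
python3 - <<'E'
from h import *
plan(412,-220,15,-2)
shot('scene','s13'); shot('wrist','w13');shot('top','top13')
blobs('top13',12,75)
cv2.imwrite('pics/s13z.png',cv2.resize(cv2.imread('pics/s13.png')[100:250,130:330],None,fx=4,fy=4))
E
```

```text
t 17.275 pose [ 444.8 -215.6   16.4] [-1.7999e+02  2.0000e-02 -1.9500e+00] F [ 1.  -0.2 -0.2] gap 47.1
tool shift mm [-32.6   5.6   1.4] wz total 0.05 n 1 per row [-32.6   5.6   1.4]
px [370. 126.] n 712 ctr [ 833. -328.] size [323. 116.] ang 58.8 zmax 75.0 rgb [94. 85. 74.] x 793.0 966.0 y -496.0 -201.0
px [239. 111.] n 1159 ctr [879.  91.] size [ 79. 160.] ang 59.8 zmax 54.0 rgb [47. 54. 40.] x 794.0 963.0 y 21.0 161.0
px [117. 140.] n 1360 ctr [779. 488.] size [131. 129.] ang 30.4 zmax 75.0 rgb [52. 82. 55.] x 695.0 863.0 y 405.0 572.0
px [180. 127.] n 196 ctr [816. 275.] size [34. 93.] ang 25.2 zmax 75.0 rgb [40. 13. 43.] x 781.0 823.0 y 226.0 312.0
px [186. 139.] n 200 ctr [777. 255.] size [ 46. 108.] ang 29.9 zmax 75.0 rgb [54. 32. 51.] x 768.0 824.0 y 216.0 313.0
px [231. 155.] n 128 ctr [715. 119.] size [37. 92.] ang 50.6 zmax 75.0 rgb [75.  4.  3.] x 667.0 748.0 y 75.0 134.0
px [235. 171.] n 120 ctr [684.  87.] size [ 45. 106.] ang 49.8 zmax 73.0 rgb [91. 27. 21.] x 646.0 739.0 y 69.0 138.0
px [458. 202.] n 407 ctr [ 612. -613.] size [ 86. 174.] ang 77.0 zmax 75.0 rgb [63. 6
[... 648 characters left out ...]
tr [429. 629.] size [269. 113.] ang 28.1 zmax 75.0 rgb [47. 41. 34.] x 286.0 521.0 y 545.0 742.0
px [410. 227.] n 30 ctr [ 504. -458.] size [55.  8.] ang 9.6 zmax 23.0 rgb [109.  99.  86.] x 477.0 531.0 y -465.0 -452.0
px [418. 254.] n 229 ctr [ 423. -476.] size [99. 27.] ang 10.1 zmax 31.0 rgb [32. 28. 25.] x 375.0 471.0 y -494.0 -459.0
px [455. 267.] n 123 ctr [ 384. -589.] size [43. 86.] ang 39.6 zmax 20.0 rgb [39. 38. 34.] x 345.0 410.0 y -635.0 -563.0
px [475. 266.] n 57 ctr [ 381. -632.] size [29. 29.] ang 34.2 zmax 75.0 rgb [98. 91. 78.] x 364.0 391.0 y -648.0 -612.0
px [443. 271.] n 27 ctr [ 367. -553.] size [34. 16.] ang 20.0 zmax 20.0 rgb [35. 34. 32.] x 351.0 385.0 y -559.0 -542.0
```

View pics/s13z.png

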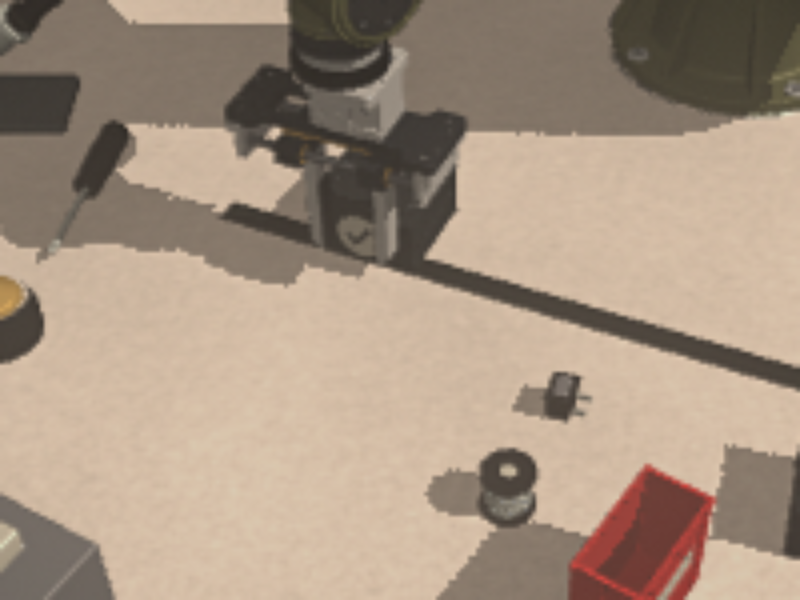

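View pics/w13.png

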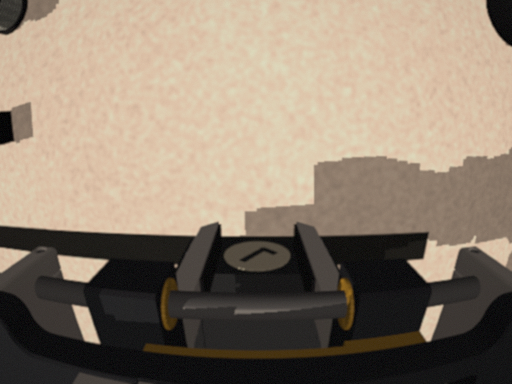

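View pics/top13.png

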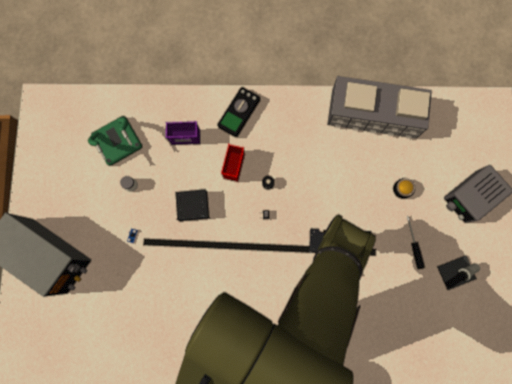

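Emit:
play_rows(
  commands=[
    {"x":-0.006,"y":0,"z":0,"wx":0,"wy":0,"wz":0,"grip":0.5},
    {"x":-0.007,"y":0,"z":0,"wx":0,"wy":0,"wz":0,"grip":0.5},
    {"x":-0.007,"y":0,"z":0,"wx":0,"wy":0,"wz":0,"grip":0.5},
    {"x":-0.006,"y":0,"z":0,"wx":0,"wy":0,"wz":0,"grip":0.5},
    {"x":-0.004,"y":0,"z":0,"wx":0,"wy":0,"wz":0,"grip":0.5},
    {"x":-0.002,"y":0,"z":0,"wx":0,"wy":0,"wz":0,"grip":0.5},
    {"x":0,"y":0,"z":0,"wx":0,"wy":0,"wz":0,"grip":0.5},
    {"x":0.008,"y":0,"z":0,"wx":0,"wy":0,"wz":0,"grip":0.5},
    {"x":0.02,"y":0,"z":0,"wx":0,"wy":0,"wz":0,"grip":0.5},
    {"x":0.03,"y":0,"z":0,"wx":0,"wy":0,"wz":0,"grip":0.5},
    {"x":0.03,"y":0,"z":0,"wx":0,"wy":0,"wz":0,"grip":0.5},
    {"x":0.02,"y":0,"z":-0.02,"wx":0,"wy":0,"wz":0,"grip":0.5},
    {"x":0,"y":0,"z":-0.02,"wx":0,"wy":0,"wz":0,"grip":0.5},
    {"x":0,"y":0,"z":0,"wx":0,"wy":0,"wz":0,"grip":0.5},
  ],
)

```text
clock: 19.18
eef_pos: [522.4, -218.2, 57.3]
eef_rot: [3.141, -0.002, -0.033]
wrist_force: [0.3, -0.3, -0.8]
finger_gap: 47.2
```

```bash
python3 - <<'E'
from h import *
plan(412,-220,15,-2)
shot('scene','s14')
d=np.load('pics/s14.npy');W=world('scene',d);p=cv2.imread('pics/s14.png')
m=(W[...,2]>8)&(W[...,2]<62)&(d>0)&(abs(W[...,1]+215)<80)&(abs(W[...,0]-360)<90)
n,l,s,c=cv2.connectedComponentsWithStats(m.astype(np.uint8))
for k in range(1,n):
    if s[k,4]>60:
        q=W[l==k];print('scene',c[k],s[k,4],cv2.minAreaRect(q[:,:2].astype(np.float32)),np.percentile(q[:,2],[5,50,95]),np.percentile(q[:,0],[1,99]))
        f=q[(q[:,2]>10)&(q[:,2]<40)];print('face',np.percentile(f[:,0],[5,50,95]),np.polyfit(f[:,1],f[:,0],1),len(f))
# tape edges in scene, near crate
t=(p.max(-1)<75)&(abs(W[...,2])<6)&(abs(W[...,0]-430)<45)&(W[...,1]>-330)&(W[...,1]<250)
q=W[t]
for a in range(-340,250,40):
    g=q[(q[:,1]>a)&(q[:,1]<a+40)]
    if len(g)>15: print(a+20,np.percentile(g[:,0],[3,50,97]).round(1),len(g))
cv2.imwrite('pics/s14z.png',cv2.resize(p[100:250,130:330],None,fx=4,fy=4))
E
```

```text
t 19.175 pose [ 522.4 -218.2   57.3] [ 1.7995e+02 -1.1000e-01 -1.8800e+00] F [ 0.3 -0.3 -0.8] gap 47.2
tool shift mm [-110.3    5.4   42.3] wz total 0.12 n 3 per row [-36.8   1.8  14.1]
scene [237.38636364 146.86647727] 352 ((362.606689453125, -185.4743194580078), (48.074249267578125, 95.68303680419922), 85.56609344482422) [11.5126999  44.39561835 51.87475539] [316.95290359 407.82492691]
face [322.62593623 401.40470953 407.12091772] [ -1.38773627 138.62688814] 147
-280 [415.7 421.7 432. ] 39
-200 [403.4 424.7 435. ] 46
-160 [403.5 424.6 435.7] 40
-120 [419.6 422.9 436.6] 18
160 [428.1 433.6 448. ] 25
200 [430.6 439.6 448.7] 53
240 [430.8 441.4 450.5] 44
```

View pics/s14z.png

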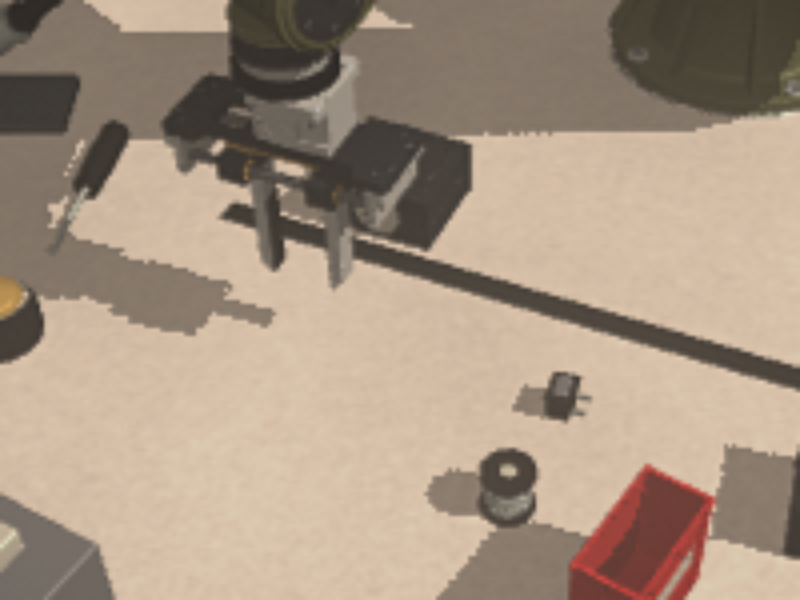

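The crate's rear face shows clear of the tape. I'll raise and move aside for an unobstructed check.

Emit:
play_rows(
  commands=[
    {"x":0,"y":0,"z":-0.03,"wx":0,"wy":0,"wz":0,"grip":0.5},
    {"x":0,"y":0,"z":-0.04,"wx":0,"wy":0,"wz":0,"grip":0.5},
    {"x":0,"y":0,"z":-0.04,"wx":0,"wy":0,"wz":0,"grip":0.5},
    {"x":0,"y":0,"z":-0.03,"wx":0,"wy":0,"wz":0,"grip":0.5},
    {"x":0,"y":-0.03,"z":-0.01,"wx":0,"wy":0,"wz":0,"grip":0.5},
    {"x":0,"y":-0.04,"z":0,"wx":0,"wy":0,"wz":0,"grip":0.5},
    {"x":0,"y":-0.04,"z":0,"wx":0,"wy":0,"wz":0,"grip":0.5},
    {"x":0,"y":-0.04,"z":0,"wx":0,"wy":0,"wz":0,"grip":0.5},
    {"x":0,"y":-0.04,"z":0,"wx":0,"wy":0,"wz":0,"grip":0.5},
    {"x":0,"y":-0.04,"z":0,"wx":0,"wy":0,"wz":0,"grip":0.5},
    {"x":0,"y":-0.04,"z":0,"wx":0,"wy":0,"wz":0,"grip":0.5},
    {"x":0,"y":-0.03,"z":0,"wx":0,"wy":0,"wz":0,"grip":0.5},
    {"x":0,"y":0,"z":0,"wx":0,"wy":0,"wz":0,"grip":0.5},
  ],
)

```text
clock: 20.85
eef_pos: [531.0, 83.1, 205.3]
eef_rot: [3.141, 0.001, -0.031]
wrist_force: [-0.4, -1.0, -0.0]
finger_gap: 47.0
```

```bash
python3 - <<'E'
from h import *
plan(412,-220,15,-2)
shot('scene','s15');shot('top','top15')
W,p=blobs('top15',12,75)
t=(p.max(-1)<55)&(abs(W[...,2])<5)&(abs(W[...,0]-430)<25)
q=W[t]
for a in range(-340,400,40):
    g=q[(q[:,1]>a)&(q[:,1]<a+40)]
    if len(g)>15: print('tape',a+20,np.percentile(g[:,0],[2,50,98]).round(1),len(g))
a=cv2.imread('pics/top15.png')[180:320,130:410];cv2.imwrite('pics/t15z.png',cv2.resize(a,None,fx=2.8,fy=2.8,interpolation=cv2.INTER_CUBIC))
a=cv2.imread('pics/s15.png')[100:250,130:330];cv2.imwrite('pics/s15z.png',cv2.resize(a,None,fx=4,fy=4))
E
```

```text
t 20.85 pose [531.   83.1 205.3] [ 1.7999e+02  9.0000e-02 -1.7700e+00] F [-0.4 -1.  -0. ] gap 47.0
tool shift mm [-109.6  306.6  190.3] wz total 0.23 n 10 per row [-11.   30.7  19. ]
px [370. 126.] n 701 ctr [ 833. -327.] size [323. 118.] ang 58.2 zmax 75.0 rgb [96. 87. 76.] x 791.0 968.0 y -495.0 -201.0
px [239. 111.] n 1155 ctr [880.  91.] size [ 80. 161.] ang 59.8 zmax 54.0 rgb [48. 56. 41.] x 794.0 964.0 y 21.0 161.0
px [116. 141.] n 1358 ctr [779. 489.] size [133. 130.] ang 31.0 zmax 75.0 rgb [54. 84. 57.] x 695.0 862.0 y 405.0 573.0
px [180. 127.] n 197 ctr [816. 275.] size [34. 93.] ang 24.5 zmax 75.0 rgb [41. 14. 45.] x 781.0 823.0 y 225.0 313.0
px [186. 139.] n 197 ctr [777. 255.] size [ 48. 108.] ang 29.8 zmax 75.0 rgb [56. 33. 53.] x 768.0 825.0 y 216.0 313.0
px [231. 155.] n 131 ctr [715. 119.] size [36. 92.] ang 50.8 zmax 74.0 rgb [76.  4.  2.] x 668.0 748.0 y 76.0 134.0
px [242. 161.] n 48 ctr [705.  77.] size [ 2. 73.] ang 77.3 zmax 75.0 rgb [88. 37. 30.] x 669.0 740.0 y 69.0 85.0
px [458. 202.] n 409 ctr [ 612. -614.] size [ 85. 175.] ang 76.6 zmax 75.0 rgb [66. 63. 5
[... 1214 characters left out ...]
6.0 -569.0
px [448. 272.] n 47 ctr [ 364. -570.] size [24. 42.] ang 0.6 zmax 19.0 rgb [37. 36. 33.] x 351.0 376.0 y -591.0 -550.0
px [286. 370.] n 434 ctr [ 74. -69.] size [120.  48.] ang 49.2 zmax 75.0 rgb [52. 47. 30.] x 33.0 121.0 y -117.0 -21.0
tape -320 [416.9 423.3 432.6] 55
tape -280 [419.6 426.  432.4] 57
tape -240 [419.6 428.5 435. ] 52
tape -200 [422.  428.4 435. ] 54
tape -160 [424.7 431.  437.7] 53
tape -120 [424.4 430.9 437.4] 58
tape -80 [427.2 433.6 440.1] 56
tape -40 [426.9 433.5 442.6] 61
tape 0 [429.4 435.9 442.5] 55
tape 200 [437.  443.7 449.8] 22
tape 240 [436.8 444.8 452.6] 52
tape 280 [439.5 446.  452.4] 55
tape 320 [441.8 447.2 454.9] 44
tape 360 [441.8 448.3 454.8] 57
```

View pics/t15z.png

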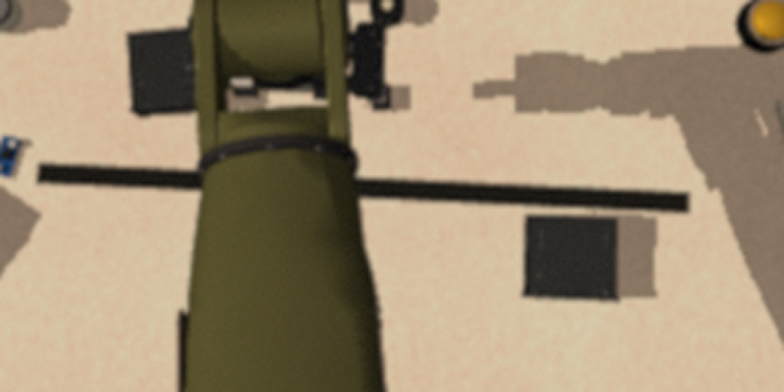

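View pics/s15z.png

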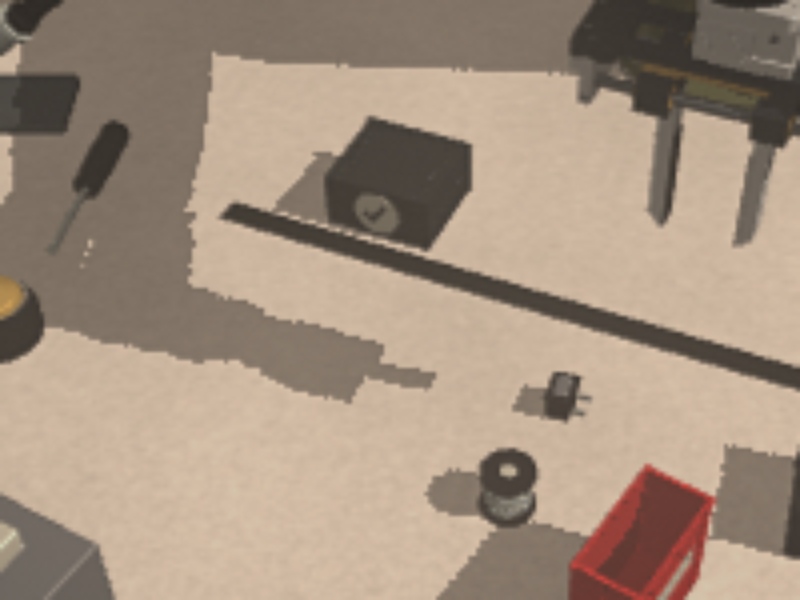

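View pics/s15.png

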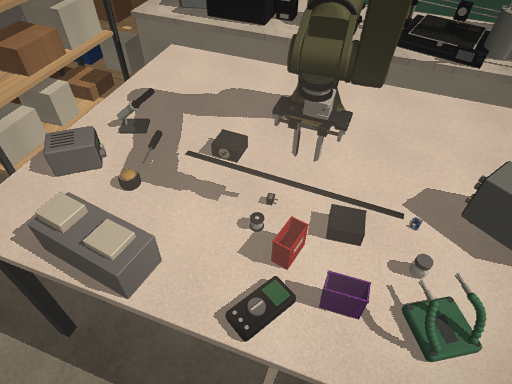

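```bash
python3 - <<'E'
from h import *
print(manip.sign_off()); s=manip.read_state(); print(s['clock'],s['wrist_force'].round(1))
E
```

```text
the job is handed in; nothing more can be done
None
the job is handed in; nothing more can be done
```

I tipped both dark grey crates onto their sides towards the robot with the part-open fingertips. The right-hand one has the stamp and the left-hand one is bare underneath. Only then did I push the stamped crate, still on its side, over the line, backed off and handed the job in at about 21 s.

**Last checks:**
- **Stamped crate:** the overhead camera puts it at x 318–408 mm. The robot-side edge of the tape is at about 416 mm there, so all of it is about 8 mm past the tape. It lies within about 1° of square to the line. The scene camera's depth gave a similar rear face position, about 405–408 mm.
- **Unstamped crate:** it lies at x about 517–612 mm, well beyond the far side of the line. The arm partly hid it in the last overhead picture, but an earlier clear picture agrees.
- **Everything else:** the spool, switch, jar, screwdriver, tip cleaner and both look-alike crates show no movement beyond measurement noise. I did not measure the circuit board; it only looks unmoved in the pictures.
- **Forces:** wrist force readings stayed under about 3 N, and no crate was gripped or lifted.

**Refused call:** the first move call was rejected because rows must list every field, and nothing had moved. No check disagreed with another beyond a few mm.

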